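Open the child-safe tablet tub

ROBOT

A 7-joint arm with a two-finger parallel gripper is mounted at the origin on the work surface. World frame = base frame: x ahead of the robot, y to its left, z up, the work surface at z = 0. Lengths are in m, angles in rad, forces in N, time in s.
With the tool pointing down it reaches from about 0.4 to 0.875 m from the base axis. Payload 19.3 kg.
Tool frame: the origin (TCP) lies at the very end of the fingers, on their centre line; the grasp point (between the pads) lies 19 mm behind it; z points along the fingers, y is the line along which they close (so a half turn about z gives the same grasp; the last joint's range is limited). The gripper opens to 85 mm and grips with 20 to 120 N. Pads are 22 mm wide; open, the fingers measure 114 mm over their backs; the gripper's body (76 mm by 85 mm) begins 54 mm behind the grasp point. The pads swing forward as they close: fully open they stand 13 mm farther back than shut.
Start: joints at [1.116, 0.521, -0.036, 1.599, 0.021, 1.021, -0.113], TCP at [0.235, -0.579, 0.231] pointing down, gripper open.
Joint ranges: [-2.91, 2.91], [-0.3, 2.13], [-1.5, 1.42], [0.17, 2.43], [-1.26, 4.41], [0.16, 1.93], [-2.52, 2.52]. Speed limits (rad/s): [1.89, 1.89, 2.39, 2.39, 3.01, 3.01, 3.01].

INTERFACE

Orientations are given as [roll, pitch, yaw] about the fixed x, y, z axes, in that order (R = Rz(yaw) Ry(pitch) Rx(roll)).
In Python, from workcell import bot gives the robot as it stands.
- The arm moves only by the tool servo_tool, never from a script. Its argument "plan" is a list of rows, each a list of 7 numbers: the finger opening in cm, from 0 to 8.54, then the shift along the tool's x, y, z in cm, then the turn, a rotation vector about the tool's x, y, z in degrees. In form: [[fingers, x, y, z, wx, wy, wz], ...]. A call has 1 to 10 rows; each row is the pose to reach, as a shift and turn from the pose commanded when the call began, along the tool's axes at that moment; what a row does not reach only later rows make up. A row lasts 1/10 s, in which the tool goes at most 50 mm and 8.59 degrees, less where a joint would pass 70% of its speed; a pose out of reach is approached as far as the arm can. A call with a gripper value outside its range is refused whole. The fingers move at their own pace and stop on an object; "force" is the grip in N (left out, the last holds). Time passes only in rows, so rows that repeat a pose let the fingers close. It gives the time, the measured TCP pose, the force, the opening and the grip force at its end, in the units of the state.
- bot.observe(): the state, without advancing time (a new reading comes with each control period).
- bot.grab_frame(name): name is "side" or "top"; returns a dict with "frame" (480x640x3 uint8, blue, green, red), "mtx" (3x3 intrinsics, pixels), "R" (3x3) and "t" (3): a world point X has camera coordinates R X + t. Camera axes: x right, y down, z forward; pixel columns grow to the right and rows downward; lengths in m; the calibration is good to about 2 mm. A picture is of the moment at which its call begins. There is no depth.
- bot.job_done(): hands the job in; it is judged then, once.
The state is a dict: "clock": time; "qpos": joint angles; "qd": joint speeds; "joint_efforts": joint torques, N m; "position": TCP position; "tool_rot": TCP orientation; "force": force on the tool from outside, world axes, zero at the start; "moment": the same for the moment, N m; "grip_width": finger opening in m; "finger_force": force on a finger pad.
Only numpy, scipy, OpenCV 4.12 (cv2) and the standard library are available. Lean on these libraries where they do the work, as an engineer would, in place of code of your own. Each camera call takes 0.05 s, during which the arm holds its last target. There are 200 camera calls.

TASK

Open the white tablet tub: squeeze the two orange tabs of its purple safety cap, and keeping them squeezed turn the cap anticlockwise until you feel it come up against its stop, then lift it straight off. Work gently, never straining the tabs or forcing the cap on its neck, and set the cap down (do not drop it) the right way up in the yellow tray. Leave the vials, the bottle and the carton as they are.

Things in the scene. Friction and masses are not known exactly. Their poses are not given: they have to be found in the camera images.
- cap: Purple safety cap, 50 mm across, 40 mm tall, 80 g, origin at the centre of its underside, z up. Orange tabs at its +y and -y. It sits loose (1 mm play) on the tub's neck, its underside 2 mm above the tub's shoulder. Tabs squeezed and held in, it turns anticlockwise seen from above by 40 to 85 degrees (each tub differs) to a stop that gives about 1 degree per 0.25 N m; it lifts off freely only within the last 6 degrees.
- tab_a (a joint): Orange sprung tab on the cap's +y side: a flat plate 20 mm wide, from 14 to 40 mm above the cap's underside, with a prong below it in a notch of the tub's ring. 0 = out, 0.005 m = fully in; 4 mm frees the prong. The two tabs measure 60 mm over their outer faces when out, 50 mm when in. Pressing needs 4.5 N at first, 12 N when in; 20 N is plenty and over 45 N on a tab breaks it.
- tab_b (a joint): The same kind of tab on the cap's -y side. Let out part way round, the prongs jam inside the ring: keep both squeezed until the cap is off. The cap must not be forced on the neck: turning it at the stop with more than 0.5 N m, pulling up while it is still caught or pushing it with more than 20 N is too much.
- tub: White tablet tub, 72 mm across, standing in a steel clamp plate 110 mm square fixed to the bench; origin at the plate's underside centre, z up. Shoulder at 85 mm; on it a ring 62 mm across, 6 mm high, around the foot of the cap; the neck is 34 mm across and its mouth is at 121 mm. Does not move.
- tray: Square yellow tray for the cap, 160 mm outside, walls 4 mm thick and 14 mm high, floor 4 mm thick; fixed to the bench. Origin at the centre of its underside, axes along its sides.
- vial_a: Small glass vial with a purple cap, 22 mm across, 42 mm tall, standing loose on the bench; origin at its underside. To be left alone.
- vial_b: Another such vial, 22 mm across, 42 mm tall, standing loose; origin at its underside. To be left alone.
- amber_bottle: Amber jar, 48 mm across, 85 mm tall, standing loose; origin at its underside. To be left alone.
- carton: White carton, 50 x 90 x 60 mm, standing loose; origin at its underside. To be left alone.
There are look-alikes about, which are no part of the job. There is more than one size of the cap; the one meant has the size given above.

How it is judged:
On the way, in this order (a step that is already met when the one before it is completed fails the run):
1. both tabs of the cap are squeezed in at least 3 mm while the cap sits on its neck (value of joint each of tab_a, tab_b above 0.003 m and z of cap in the frame of tub below 0.093 m and horizontal distance between cap and tub below 0.005 m), for 0.1 s.
2. the cap, still down on its neck, has been turned by at least 0.55 rad from the tub's axes (angle between the x axis of cap and the x axis of tub, either way round above 0.55 rad and z of cap in the frame of tub below 0.093 m and horizontal distance between cap and tub below 0.005 m), for 0.1 s.
3. the cap has been lifted clear of the neck, upright in the grip (z of cap in the frame of tub above 0.125 m and angle between cap's own z axis and vertical below 0.35 rad and contact force between the fingers and cap above 1 N), for 0.1 s.
At the end, for the whole second after the job is handed in: The cap stands the right way up (within 0.1 rad) and at rest on the floor of the yellow tray, its centre within 55 mm of the tray's centre along both of the tray's axes (so it is wholly inside the walls), released (x of cap in the frame of tray between -0.055 and 0.055 m and y of cap in the frame of tray between -0.055 and 0.055 m and z of cap in the frame of tray below 0.008 m and angle between cap's own z axis and vertical below 0.1 rad and linear speed of cap below 0.02 m/s); the robot touches nothing.
It fails at once if the cap is gripped too hard (over 45 N on a tab) (contact force between the fingers and cap above 90 N).
It fails at once if the cap is forced on the tub (contact force between cap and tub over 40 N) (contact force between cap and tub above 40 N).
It fails at once if the cap is dropped or thrown (moving faster than 0.5 m/s while not held) (contact force between the fingers and cap below 0.2 N and linear speed of cap above 0.5 m/s).
It fails at once if the cap is banged down on the tray (over 60 N) (contact force between cap and tray above 60 N).
It fails at once if a vial, the amber bottle or the carton is moved by more than 15 mm (distance of any of vial_a, vial_b, amber_bottle, carton from where it was at the start of the episode above 0.015 m).
It also fails if it takes over 70 s, if anything falls off the work surface, if the arm or the gripper's body presses on something with over 40 N, if the wrist force passes 120 N, or if a joint passes its speed limit or range.

## Working session

There is one attempt and no reset: what is moved stays moved. The work goes in short steps, Python scripts to look and compute and a tool call to move; the robot and the scene stay as the last step left them, time stands still between calls to the robot, and variables do not carry over. Pictures are saved under pics/ and viewed, at most 10 in all, crops included, and the job is handed in when it is done.

Besides the shell and the picture viewer there is one more tool, called after ">>>" as a command line: name --pt "numbers of a row" for each row, then --argument value for the rest. servo_tool: Moves the arm, as the interface text tells. Its arguments: {"type":"object","properties":{"plan":{"type":"array","items":{"type":"array","items":{"type":"number"}}},"force":{"type":"number"}},"required":["plan"]}

```bash
ls; mkdir -p pics; cat > h.py <<'E'
import numpy as np, cv2
from workcell import bot
def ray(f,u,v,z):
    "world point at height z seen at pixel u,v"
    R,t,K=map(np.array,(f["R"],f["t"],f["mtx"])); c=-R.T@t
    d=R.T@np.linalg.inv(K)@[u,v,1.]; return c+d*(z-c[2])/d[2]
def proj(f,X):
    R,t,K=map(np.array,(f["R"],f["t"],f["mtx"])); p=K@(R@np.array(X,float)+t); return p[:2]/p[2]
E
python3 - <<'E'
from h import *
for n in("top","side"):
    f=bot.grab_frame(n); cv2.imwrite(f"pics/{n}0.png",f["frame"]); print(n,-np.array(f["R"]).T@f["t"])
print(bot.observe())
E
```

```text
pics
top [0.50160004 0.04179506 0.91749534]
side [ 0.49591617 -0.5996878   0.68378138]
{'clock': 0.1, 'qpos': array([ 1.11579201,  0.52196399, -0.0363394 ,  1.59989761,  0.02119039,
        1.02111006, -0.11281365]), 'qd': array([ 0.00031165, -0.00288043,  0.00046756, -0.00092573,  0.00028809,
       -0.00024474, -0.00013965]), 'joint_efforts': array([ 6.49196823e-03, -9.28495002e+01,  1.98563106e+00, -3.70536590e+01,
        1.82625692e-02,  5.32843347e-03,  4.47698778e-05]), 'position': array([ 0.23448536, -0.5790439 ,  0.2307963 ]), 'tool_rot': array([-3.14059961e+00,  5.43340775e-05,  3.84784095e-01]), 'force': array([-0.2423382 , -0.27239781,  0.0754265 ]), 'moment': array([-0.00657413, -0.0005397 , -0.01603817]), 'finger_force': 0.0, 'grip_width': 0.08570625557168146}
```

View pics/top0.png

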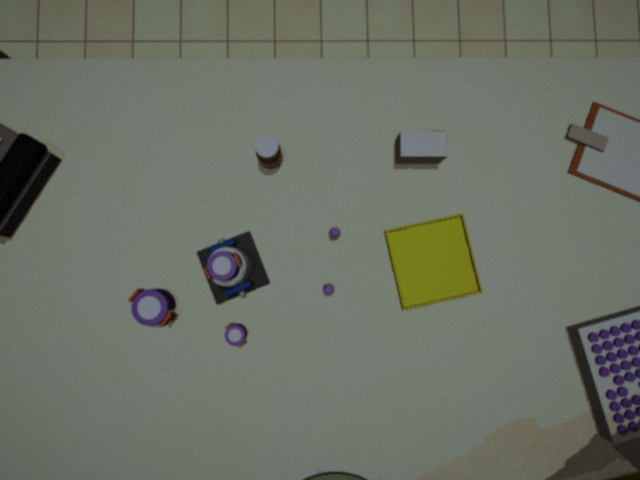

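View pics/side0.png

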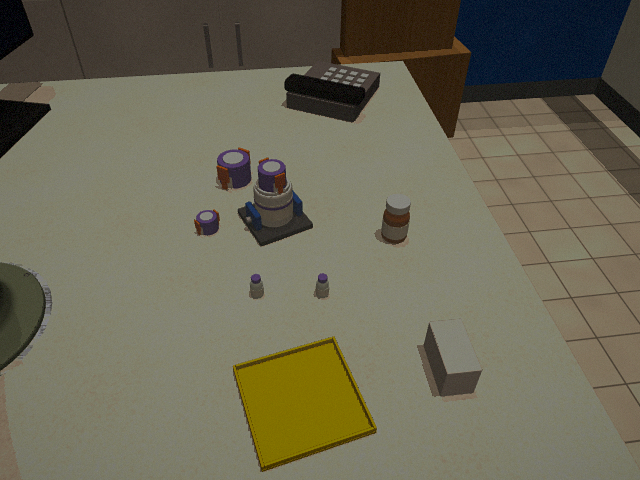

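Top view: the caps in view are the one on the clamped tub (223,265), a bigger one on the bench (152,307) and a small one (235,335). The purple vials are at (334,232) and (328,290). The job's cap is the one on the tub. The tray is at (433,262), the carton at (423,147) and the bottle at (268,152).

```bash
python3 - <<'E'
from h import *
out=[]
for n in("top","side"):
    f=bot.grab_frame(n); im=f["frame"]; np.set_printoptions(precision=4,suppress=True)
    hsv=cv2.cvtColor(im,cv2.COLOR_BGR2HSV)
    x0,y0=(185,222) if n=="top" else (230,145)
    w=100
    c=cv2.resize(im[y0:y0+w,x0:x0+w],None,fx=4,fy=4,interpolation=cv2.INTER_CUBIC); out.append(np.clip(c*1.5,0,255).astype(np.uint8))
    m=cv2.inRange(hsv,(20,150,80),(35,255,255)); cs=max(cv2.findContours(m,0,2)[0],key=cv2.contourArea)
    q=cv2.approxPolyDP(cs,0.05*cv2.arcLength(cs,True),True)[:,0]; P=np.array([ray(f,*p,.014) for p in q]); print(n,"tray",P.mean(0),[np.linalg.norm(P[i]-P[i-1]) for i in range(len(P))]); print(P)
    mo=cv2.inRange(hsv,(0,150,60),(15,255,255)); k,_,st,ce=cv2.connectedComponentsWithStats(mo)
    for s,cc in list(zip(st,ce))[1:]:
        if s[4]>6: print("orange",cc,s[4],ray(f,*cc,.114))
    mp=cv2.inRange(hsv,(120,60,50),(150,255,255)); k,_,st,ce=cv2.connectedComponentsWithStats(mp)
    for s,cc in list(zip(st,ce))[1:]:
        if s[4]>30 and cc[0]<380: print("purple",cc,s, ray(f,*cc,.12))
cv2.imwrite("pics/crop.png",np.hstack(out))
E
```

```text
top tray [ 0.5316 -0.2034  0.014 ] [np.float64(0.15561038185136872), np.float64(0.15523505824907455), np.float64(0.15588762189843874), np.float64(0.15561093810047993)]
[[ 0.6237 -0.2628  0.014 ]
 [ 0.5918 -0.1109  0.014 ]
 [ 0.4394 -0.1439  0.014 ]
 [ 0.4717 -0.2961  0.014 ]]
orange [591.604  115.3893] 149 [ 0.7871 -0.4744  0.114 ]
orange [591.6194 172.4611] 360 [ 0.6824 -0.4676  0.114 ]
orange [237.375  258.0625] 32 [0.538  0.1627 0.114 ]
orange [206.8333 273.1   ] 30 [0.5129 0.2148 0.114 ]
orange [133.5 295. ] 36 [0.4775 0.3386 0.114 ]
orange [165.6538 319.25  ] 52 [0.4358 0.2839 0.114 ]
orange [242.  343.5] 8 [0.3928 0.1548 0.114 ]
purple [334.5 231.5] [331 228   8   8  52] [ 0.5814 -0.0054  0.12  ]
purple [221.8646 265.5962] [207 251  30  30 421] [0.5252 0.1881 0.12  ]
purple [328.5893 288.8929] [325 285   8   9  56] [0.4829 0.0065 0.12  ]
purple [149.8744 306.8442] [132 290  36  36 597] [0.4574 0.3087 0.12  ]
purple [235.255 334.395] [225 324  21  22 200] [0.409  0.1653 0.12  ]
side tray [ 0.5331 -0.2043  0.014 ] [np.float64(0.15924948086364), np.float64(0.15673553671236964), np
[... 776 characters left out ...]
4816 0.263  0.114 ]
orange [262.6667 159.8889] 18 [0.5138 0.2276 0.114 ]
orange [222.9945 175.8564] 181 [0.4406 0.1873 0.114 ]
orange [279.5772 181.8725] 149 [0.5389 0.1567 0.114 ]
orange [216.8 215.2] 25 [0.4294 0.0803 0.114 ]
orange [397.6124 217.5581] 129 [0.7211 0.0363 0.114 ]
orange [197.4444 226.1556] 45 [0.3987 0.0572 0.114 ]
purple [235.24   166.5844] [217 150  33  38 450] [0.4633 0.2043 0.12  ]
purple [270.4039 171.0706] [258 159  28  31 255] [0.525  0.1825 0.12  ]
purple [207.0856 221.3155] [196 210  21  25 187] [0.4147 0.06   0.12  ]
purple [255.1786 277.3929] [251 274   9   9  56] [ 0.4842 -0.0718  0.12  ]
purple [322.1111 277.4444] [318 274   9   9  63] [ 0.5792 -0.0844  0.12  ]
```

View pics/crop.png

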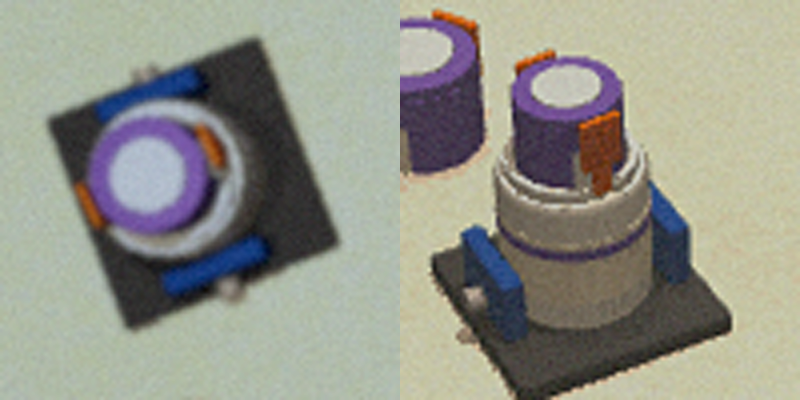

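The crop confirms the choice: the purple cap sits on the white tub in the clamp plate, with orange tabs at upper right and lower left and white clearance to the ring. Next I'll refine its pose.

```bash
python3 - <<'E'
from h import *
from scipy.optimize import least_squares
np.set_printoptions(precision=4,suppress=True)
F={n:bot.grab_frame(n) for n in("top","side")}
for n,x0,y0,s in(("top",185,222,(0,0,100,100)),("side",230,145,(26,0,100,100))):
    f=F[n]; im=f["frame"][y0:y0+100,x0:x0+100]; hsv=cv2.cvtColor(im,cv2.COLOR_BGR2HSV)
    mp=cv2.inRange(hsv,(120,50,40),(155,255,255)); mp[:,:s[0]]=0
    # white disc = hole in the purple
    cs,h=cv2.findContours(mp,cv2.RETR_CCOMP,cv2.CHAIN_APPROX_NONE)
    hol=[c for c,q in zip(cs,h[0]) if q[3]>=0]; c=max(hol,key=cv2.contourArea)
    (u,v),ax,a=cv2.fitEllipse(c); print(n,"disc",u+x0,v+y0,ax,"->",ray(f,u+x0,v+y0,.127))
f=F["top"]
C=np.array([(50,120),(260,38),(340,243),(128,330)])/4+[185,222]
for z in(.006,.012):
    P=np.array([ray(f,*p,z) for p in C]); print("plate",z,P.mean(0),[np.linalg.norm(P[i]-P[i-1]) for i in range(4)],[np.degrees(np.arctan2(*(P[i]-P[i-1])[1::-1]))%90 for i in range(4)])
# tab top centres by crop, z=.127
for n,pts in(("top",[(88,203),(207,140)]),("side",[(535-400,60),(600-400,119)])):
    o=np.array([185,222] if n=="top" else [230,145]); Q=[ray(F[n],*(np.array(p)/4+o),.127) for p in pts]; d=Q[0]-Q[1]; print(n,Q,np.mean(Q,0),np.linalg.norm(d),np.degrees(np.arctan2(d[1],d[0])))
E
```

```text
top disc 221.4151382446289 265.3616180419922 (19.416061401367188, 19.632373809814453) -> [0.5254 0.1876 0.127 ]
side disc 271.10651779174805 166.23616218566895 (11.891324996948242, 19.139019012451172) -> [0.527  0.1872 0.127 ]
plate 0.006 [0.5245 0.1861 0.006 ] [np.float64(0.10922369349351191), np.float64(0.10940210024205363), np.float64(0.108050192834041), np.float64(0.11026984491012239)] [np.float64(20.49974605109804), np.float64(20.87741174843393), np.float64(20.952487743901514), np.float64(21.48598485407429)]
plate 0.012 [0.5243 0.1851 0.012 ] [np.float64(0.10850471871553753), np.float64(0.10868195108562428), np.float64(0.10733894272961614), np.float64(0.10954398374643426)] [np.float64(20.499746051098036), np.float64(20.877411748433985), np.float64(20.952487743901486), np.float64(21.48598485407429)]
top [array([0.5133, 0.2117, 0.127 ]), array([0.5392, 0.1618, 0.127 ])] [0.5263 0.1868 0.127 ] 0.056305987819541575 117.40400530706633
side [array([0.5153, 0.2081, 0.127 ]), array([0.5404, 0.1598, 0.127 ])] [0.5279 0.184  0.127 ] 0.054481009633495316 117.51197596917912
```

```bash
python3 - <<'E'
from h import *
np.set_printoptions(precision=4,suppress=True)
F={n:bot.grab_frame(n) for n in("top","side")}
def hull(f,pts,S=8):
    p=np.array([proj(f,x) for x in pts]); return cv2.convexHull((p*S).astype(np.int32))
cx=np.array([.526,.187])
res={}
for n,f in F.items():
    S=8; x0,y0=(185,222) if n=="top" else (256,145); w=60
    im=cv2.resize(f["frame"],None,fx=1,fy=1)[y0:y0+w,x0:x0+w]; im=cv2.resize(im,None,fx=S,fy=S,interpolation=cv2.INTER_LINEAR)
    hsv=cv2.cvtColor(im,cv2.COLOR_BGR2HSV); m=cv2.inRange(hsv,(0,110,50),(18,255,255))
    for a in range(12,40,2):
        best=0
        for dx in np.arange(-4,5,2)*.001:
          for dy in np.arange(-4,5,2)*.001:
            M=np.zeros(m.shape,np.uint8); r=np.radians(a); X=np.array([np.cos(r),np.sin(r)]);Y=np.array([-X[1],X[0]]); c=cx+[dx,dy]
            cyl=[np.r_[c+.025*np.array([np.cos(t),np.sin(t)]),z] for t in np.linspace(0,6.3,40) for z in(.089,.127)]
            def tab(s): return [np.r_[c+u*X+s*v*Y,z] for u in(-.01,.01) for v in(.027,.030) for z in(.101,.127)]
            o=np.array([x0,y0])*S
            cv2.fillConvexPoly(M,hull(f,tab(1))-o,255); cv2.fillConvexPoly(M,hull(f,cyl)-o,0); cv2.fillConvexPoly(M,hull(f,tab(-1))-o,255)
            iou=(M&m>0).sum()/((M|m)>0).sum()
            if iou>best: best=iou; b=(dx,dy)
        print(n,a,round(best,3),b)
E
```

```text
top 12 0.441 (np.float64(-0.002), np.float64(0.0))
top 14 0.491 (np.float64(-0.002), np.float64(0.0))
top 16 0.546 (np.float64(-0.002), np.float64(0.0))
top 18 0.608 (np.float64(-0.002), np.float64(0.0))
top 20 0.673 (np.float64(-0.002), np.float64(0.0))
top 22 0.741 (np.float64(-0.002), np.float64(0.0))
top 24 0.813 (np.float64(-0.002), np.float64(0.0))
top 26 0.809 (np.float64(-0.002), np.float64(0.0))
top 28 0.775 (np.float64(-0.002), np.float64(0.0))
top 30 0.72 (np.float64(-0.002), np.float64(0.0))
top 32 0.652 (np.float64(-0.002), np.float64(0.0))
top 34 0.591 (np.float64(-0.002), np.float64(0.0))
top 36 0.535 (np.float64(-0.002), np.float64(0.0))
top 38 0.481 (np.float64(-0.002), np.float64(0.0))
side 12 0.516 (np.float64(0.004), np.float64(-0.002))
side 14 0.558 (np.float64(0.004), np.float64(-0.002))
side 16 0.61 (np.float64(0.004), np.float64(-0.002))
side 18 0.666 (np.float64(0.004), np.float64(-0.002))
side 20 0.699 (np.float64(0.004), np.float64(-0.002))
side 22 0.703 (np.float64(0.004), np.float64(-0.002))
side 24 0.748 (np.float64(0.002), np.float64(-0.002))
side 26 0.759 (np.float64(0.002), np.float64(-0.002))
side 28 0.713 (np.float64(0.0), np.float64(-0.004))
side 30 0.725 (np.float64(0.0), np.float64(-0.004))
side 32 0.676 (np.float64(0.0), np.float64(-0.004))
side 34 0.704 (np.float64(-0.002), np.float64(-0.004))
side 36 0.673 (np.float64(-0.002), np.float64(-0.004))
side 38 0.636 (np.float64(-0.004), np.float64(-0.004))
```

>>> servo_tool --pt "8.5 0 0 0 0 0 0" --pt "8.5 0 0 0 0 0 0" --force 20

```text
clock: 0.6
position: [0.2346, -0.5793, 0.2313]
tool_rot: [-3.142, -0.0, 0.385]
force: [-0.2, 0.3, 0.0]
grip_width: 0.0849
finger_force: 0.0
```

>>> servo_tool --pt "8.5 2.8 -3 0 0 0 0" --pt "8.5 5.6 -6 0 0 0 0" --pt "8.5 8.4 -9 0 0 0 0" --pt "8.5 11.2 -12 0 0 0 0" --pt "8.5 14 -15 0 0 0 0" --pt "8.5 16.8 -18 0 0 0 0" --pt "8.5 19.6 -21 0 0 0 0" --pt "8.5 22.4 -24 0 0 0 0" --pt "8.5 25.2 -27 0 0 0 0" --pt "8.5 28 -30 0 0 0 0"

```text
clock: 1.6
position: [0.3819, -0.1946, 0.2316]
tool_rot: [3.141, -0.0, 0.385]
force: [1.0, 0.0, -0.5]
grip_width: 0.085
finger_force: 0.0
```

>>> servo_tool --pt "8.5 2.8 -3 0 0 0 0" --pt "8.5 5.6 -6 0 0 0 0" --pt "8.5 8.4 -9 0 0 0 0" --pt "8.5 11.2 -12 0 0 0 0" --pt "8.5 14 -15 0 0 0 0" --pt "8.5 16.8 -18 0 0 0 0" --pt "8.5 19.6 -21 0 0 0 0" --pt "8.5 22.4 -24 0 0 0 0" --pt "8.5 25.2 -27 0 0 0 -1" --pt "8.5 27.5 -29.9 0 0 0 -3"

```text
clock: 2.6
position: [0.5248, 0.1861, 0.2313]
tool_rot: [-3.142, -0.0, 0.438]
force: [0.3, -0.8, 0.6]
grip_width: 0.0852
finger_force: 0.0
```

>>> servo_tool --pt "8.5 0 0 0 0 0 0" --pt "8.5 0 0 0 0 0 0" --pt "8.5 0 0 0 0 0 0"

```text
clock: 2.9
position: [0.5241, 0.1832, 0.2313]
tool_rot: [3.141, 0.0, 0.436]
force: [0.5, -1.0, 0.4]
grip_width: 0.085
finger_force: 0.0
```

```bash
python3 - <<'E'
from h import *
s=bot.observe(); print(s)
E
```

```text
{'clock': 2.9, 'qpos': array([-0.1567008 ,  0.43230916, -0.38719716,  1.77189078,  0.19285304,
        0.97506972, -1.75551647]), 'qd': array([ 0.01055352, -0.00718586,  0.00166517,  0.00302248, -0.00085019,
        0.00069641, -0.00100762]), 'joint_efforts': array([-1.64002765e+00, -7.98548055e+01, -5.27346164e+00, -3.56172001e+01,
       -2.69599113e-02, -3.11290787e-02, -9.25498316e-03]), 'position': array([0.52410498, 0.18316737, 0.23126148]), 'tool_rot': array([3.14111173e+00, 3.90091835e-04, 4.35801423e-01]), 'force': array([ 0.54552623, -0.97657917,  0.36926497]), 'moment': array([-0.00390367,  0.02006173, -0.0212236 ]), 'finger_force': 0.0, 'grip_width': 0.08499714348095881}
```

>>> servo_tool --pt "8.5 0.2 -0.2 2 0 0 0" --pt "8.5 0.2 -0.2 4 0 0 0" --pt "8.5 0.2 -0.2 6 0 0 0" --pt "8.5 0.2 -0.2 8 0 0 0" --pt "8.5 0.2 -0.2 8 0 0 0" --pt "8.5 0.2 -0.2 8 0 0 0" --pt "8.5 0.2 -0.2 8 0 0 0"

```text
clock: 3.6
position: [0.5257, 0.1867, 0.1525]
tool_rot: [3.141, -0.002, 0.436]
force: [-0.3, -0.1, -0.3]
grip_width: 0.085
finger_force: 0.0
```

```bash
python3 - <<'E'
from h import *
s=bot.observe(); print(s["position"],s["tool_rot"])
out=[]
for n,x0,y0 in(("top",150,205),("side",215,100)):
    f=bot.grab_frame(n); im=f["frame"].copy()
    c=cv2.resize(im[y0:y0+130,x0:x0+130],None,fx=3,fy=3,interpolation=cv2.INTER_CUBIC); out.append(np.clip(c*1.5,0,255).astype(np.uint8))
cv2.imwrite("pics/near.png",np.hstack(out))
E
```

```text
[0.5257108  0.18665652 0.15251747] [ 3.14135792e+00 -1.51654538e-03  4.36339204e-01]
```

View pics/near.png

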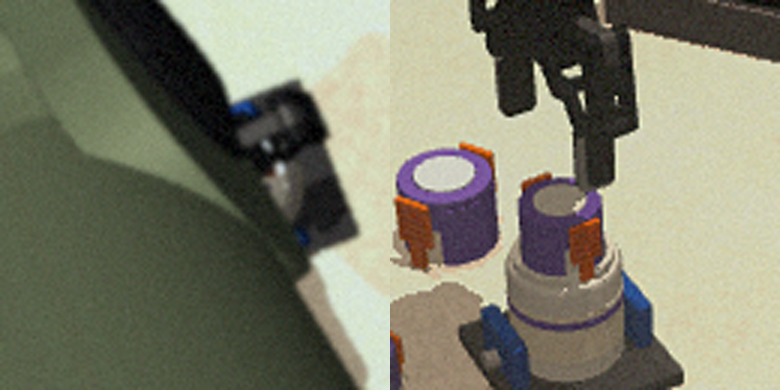

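The near finger (crop 595,180) hangs outside the near tab (585,245) and the far finger is opposite it, so the fingers straddle the cap. I'll go down now.

>>> servo_tool --pt "8.5 0 0 1 0 0 0" --pt "8.5 0 0 2 0 0 0" --pt "8.5 0 0 3 0 0 0" --pt "8.5 0 0 4 0 0 0" --pt "8.5 0 0 5 0 0 0" --pt "8.5 0 0 5.3 0 0 0" --pt "8.5 0 0 5.4 0 0 0" --pt "8.5 0 0 5.4 0 0 0" --pt "8.5 0 0 5.4 0 0 0"

```text
clock: 4.6
position: [0.5254, 0.187, 0.0977]
tool_rot: [3.142, -0.001, 0.437]
force: [0.6, -0.4, -0.4]
grip_width: 0.0852
finger_force: 0.0
```

>>> servo_tool --pt "7.5 0 0 0 0 0 0" --pt "7.0 0 0 0 0 0 0" --pt "6.6 0 0 0 0 0 0" --pt "6.4 0 0 0 0 0 0" --pt "6.2 0 0 0 0 0 0" --pt "6.0 0 0 0 0 0 0" --pt "6.0 0 0 0 0 0 0" --pt "6.0 0 0 0 0 0 0" --force 20

```text
clock: 5.4
position: [0.5251, 0.187, 0.0973]
tool_rot: [-3.141, -0.0, 0.437]
force: [-0.6, 1.4, 2.2]
grip_width: 0.0601
finger_force: 1.4
```

```bash
python3 - <<'E'
from h import *
s=bot.observe(); print(s["position"],s["tool_rot"],s["force"],s["moment"],s["grip_width"],s["finger_force"])
f=bot.grab_frame("side"); y0,x0=100,215
c=cv2.resize(f["frame"][y0:y0+130,x0:x0+130],None,fx=4,fy=4,interpolation=cv2.INTER_CUBIC); cv2.imwrite("pics/near2.png",np.clip(c*1.6,0,255).astype(np.uint8))
E
```

```text
[0.52514238 0.18698106 0.09734641] [-3.14149769e+00 -8.42348472e-05  4.37228661e-01] [-0.5754718   1.37129867  2.19107682] [0.25402581 0.17461429 0.04876159] 0.06006250082651364 1.390435891225934
```

View pics/near2.png

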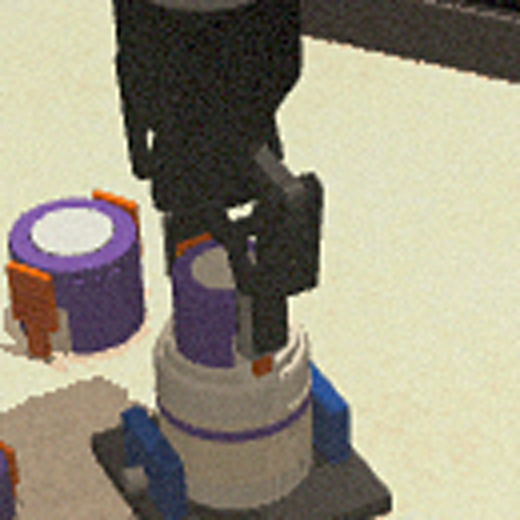

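The near finger pad sits on the near tab (crop 262,330), with its tip just above the ring. The far side touches slightly first, so I'll shift 0.5 mm that way and squeeze.

>>> servo_tool --pt "6.0 0 -0.05 0 0 0 0" --pt "5.8 0 -0.05 0 0 0 0" --pt "5.6 0 -0.05 0 0 0 0" --pt "5.6 0 -0.05 0 0 0 0" --force 20

```text
clock: 5.85
position: [0.5251, 0.1873, 0.0976]
tool_rot: [3.141, -0.0, 0.437]
force: [-1.1, -1.1, 7.4]
grip_width: 0.056
finger_force: 7.2
```

>>> servo_tool --pt "5.4 0 0 0 0 0 0" --pt "5.2 0 0 0 0 0 0" --pt "5.0 0 0 0 0 0 0" --pt "4.8 0 0 0 0 0 0" --pt "4.8 0 0 0 0 0 0" --pt "4.8 0 0 0 0 0 0" --pt "4.8 0 0 0 0 0 0" --force 20

```text
clock: 6.55
position: [0.5253, 0.1873, 0.0981]
tool_rot: [3.141, -0.001, 0.437]
force: [-3.0, -3.0, 15.8]
grip_width: 0.0494
finger_force: 18.4
```

```bash
python3 - <<'E'
from h import *
s=bot.observe(); print(s["position"],s["tool_rot"],s["force"],s["moment"],s["grip_width"],s["finger_force"])
E
```

```text
[0.52527681 0.18727516 0.09805592] [ 3.14112386e+00 -7.95073552e-04  4.36993345e-01] [-3.01164906 -3.01909662 15.7737718 ] [-0.50918634  0.64560467  0.08173333] 0.04941630622708758 18.421644099871628
```

>>> servo_tool --pt "4.8 0 0 -0.03 0 0 0" --pt "4.8 0 0 -0.06 0 0 0" --pt "4.8 0 0 -0.06 0 0 0" --pt "4.8 0 0 -0.06 0 0 0" --force 20

```text
clock: 6.95
position: [0.5252, 0.1872, 0.0981]
tool_rot: [3.141, -0.001, 0.437]
force: [-0.3, -1.7, 6.3]
grip_width: 0.0492
finger_force: 21.0
```

```bash
cat > s.py <<'E'
from h import *
np.set_printoptions(precision=4,suppress=True)
s=bot.observe(); print(s["position"],s["tool_rot"],s["force"],s["moment"],s["grip_width"],s["finger_force"],s["qpos"])
E
python3 s.py
```

```text
[0.5252 0.1872 0.0981] [ 3.1413 -0.0005  0.4369] [-0.3316 -1.7348  6.32  ] [-0.2247 -0.0545  0.0226] 0.049204934016147374 20.970935008954257 [-0.2097  0.6113 -0.3323  1.8753  0.2945  0.7022 -1.8464]
```

>>> servo_tool --pt "4.8 0 0 -0.02 0 0 -1" --pt "4.8 0 0 -0.02 0 0 -2" --pt "4.8 0 0 -0.02 0 0 -4" --pt "4.8 0 0 -0.02 0 0 -6" --pt "4.8 0 0 -0.02 0 0 -8" --pt "4.8 0 0 -0.02 0 0 -8"

```text
clock: 7.55
position: [0.525, 0.1875, 0.0982]
tool_rot: [-3.141, -0.0, 0.58]
force: [-0.2, 0.8, 4.9]
grip_width: 0.0494
finger_force: 20.9
```

```bash
python3 s.py
```

```text
[0.525  0.1875 0.0982] [-3.1414 -0.0002  0.5797] [-0.1634  0.7869  4.8898] [ 0.0311 -0.0553  0.0364] 0.04936390702774432 20.89674175309483 [-0.1829  0.616  -0.3703  1.874   0.3259  0.7107 -1.7314]
```

>>> servo_tool --pt "4.8 0 0 0 0 0 -3" --pt "4.8 0 0 0 0 0 -6" --pt "4.8 0 0 0 0 0 -9" --pt "4.8 0 0 0 0 0 -12" --pt "4.8 0 0 0 0 0 -15" --pt "4.8 0 0 0 0 0 -18" --pt "4.8 0 0 0 0 0 -21" --pt "4.8 0 0 0 0 0 -24" --pt "4.8 0 0 0 0 0 -24" --pt "4.8 0 0 0 0 0 -24"

```text
clock: 8.55
position: [0.5252, 0.187, 0.0982]
tool_rot: [3.141, 0.0, 0.997]
force: [1.6, -1.2, 5.9]
grip_width: 0.0491
finger_force: 21.4
```

```bash
python3 s.py
```

```text
[0.5252 0.187  0.0982] [3.1413 0.     0.9971] [ 1.5735 -1.1658  5.8646] [-0.4923 -0.2609  0.0601] 0.04911193831969502 21.435995110077783 [-0.1068  0.6331 -0.4779  1.8698  0.4167  0.7384 -1.3923]
```

>>> servo_tool --pt "4.8 0 0 0 0 0 -1" --pt "4.8 0 0 0 0 0 -2" --pt "4.8 0 0 0 0 0 -2.5" --pt "4.8 0 0 0 0 0 -2.5"

```text
clock: 8.95
position: [0.5252, 0.1869, 0.0982]
tool_rot: [3.141, 0.0, 1.041]
force: [1.7, -2.7, 5.0]
grip_width: 0.0494
finger_force: 21.5
```

```bash
python3 s.py
```

```text
[0.5252 0.1869 0.0982] [3.1412 0.0001 1.0407] [ 1.6879 -2.6684  5.0196] [-0.5875 -0.3679 -0.0571] 0.04943520877547752 21.488952342770062 [-0.099   0.6351 -0.489   1.8694  0.4259  0.7416 -1.3565]
```

>>> servo_tool --pt "4.8 0 0 0 0 0 -1" --pt "4.8 0 0 0 0 0 -2" --pt "4.8 0 0 0 0 0 -2" --pt "4.8 0 0 0 0 0 -2"

```text
clock: 9.35
position: [0.5253, 0.1869, 0.0982]
tool_rot: [3.141, 0.0, 1.075]
force: [1.9, -2.3, 4.8]
grip_width: 0.0492
finger_force: 21.6
```

```bash
python3 s.py
```

```text
[0.5253 0.1869 0.0982] [3.1411 0.0001 1.0755] [ 1.9057 -2.3376  4.7685] [-0.7066 -0.4629  0.0019] 0.049192135749324344 21.567290456732735 [-0.0929  0.6368 -0.4978  1.8691  0.4333  0.7441 -1.3281]
```

>>> servo_tool --pt "4.8 0 0 0 0 0 -1" --pt "4.8 0 0 0 0 0 -2" --pt "4.8 0 0 0 0 0 -2" --pt "4.8 0 0 0 0 0 -2"

```text
clock: 9.75
position: [0.5253, 0.1869, 0.0982]
tool_rot: [3.141, 0.0, 1.11]
force: [2.8, -2.9, 4.5]
grip_width: 0.0497
finger_force: 21.7
```

```bash
python3 s.py
```

```text
[0.5253 0.1869 0.0982] [3.141  0.0001 1.1105] [ 2.8169 -2.8689  4.4851] [-0.7788 -0.6593  0.0392] 0.04966144897456601 21.737704292172566 [-0.0868  0.6386 -0.5066  1.8687  0.4407  0.7467 -1.2994]
```

>>> servo_tool --pt "4.8 -0.01 0.03 0 0 0 -1" --pt "4.8 -0.01 0.03 0 0 0 -2" --pt "4.8 -0.01 0.03 0 0 0 -2" --pt "4.8 -0.01 0.03 0 0 0 -2"

```text
clock: 10.15
position: [0.5255, 0.1868, 0.0982]
tool_rot: [3.141, 0.0, 1.145]
force: [1.3, -2.5, 4.9]
grip_width: 0.0494
finger_force: 21.6
```

```bash
python3 s.py
```

```text
[0.5255 0.1868 0.0982] [3.1412 0.     1.1455] [ 1.2576 -2.5423  4.9489] [-0.6363 -0.4973  0.0097] 0.04937696554644412 21.646523092640564 [-0.0802  0.6405 -0.5156  1.868   0.4478  0.7495 -1.2701]
```

Turned 40.5° so far with no stop.

>>> servo_tool --pt "4.8 -0.01 0.02 0 0 0 -1" --pt "4.8 -0.01 0.02 0 0 0 -2" --pt "4.8 -0.01 0.02 0 0 0 -2" --pt "4.8 -0.01 0.02 0 0 0 -2"

```text
clock: 10.55
position: [0.5256, 0.1868, 0.0982]
tool_rot: [3.141, -0.0, 1.18]
force: [2.4, -2.0, 6.0]
grip_width: 0.0492
finger_force: 21.7
```

```bash
python3 s.py
```

```text
[0.5256 0.1868 0.0982] [ 3.1412 -0.0002  1.1798] [ 2.3913 -1.999   6.0057] [-0.4997 -0.566   0.0089] 0.049227957978284935 21.721776737831533 [-0.074   0.6424 -0.5244  1.8675  0.4548  0.7521 -1.2416]
```

>>> servo_tool --pt "4.8 0 0.02 0 0 0 -1" --pt "4.8 0 0.02 0 0 0 -2" --pt "4.8 0 0.02 0 0 0 -2.5" --pt "4.8 0 0.02 0 0 0 -2.5"

```text
clock: 10.95
position: [0.5257, 0.1869, 0.0982]
tool_rot: [3.141, -0.0, 1.224]
force: [3.1, -1.3, 5.5]
grip_width: 0.0493
finger_force: 22.5
```

```bash
python3 s.py
```

```text
[0.5257 0.1869 0.0982] [ 3.1413 -0.0004  1.2236] [ 3.1364 -1.26    5.5156] [-0.3233 -0.8087 -0.3339] 0.04930197317545595 22.458425266086124 [-0.0663  0.6449 -0.5356  1.8667  0.4637  0.7556 -1.2053]
```

The moment about z jumped to -0.33 N m after about 45° of turning, so this is the stop. I'll ease back 1° and start a gentle lift.

>>> servo_tool --pt "4.8 0 0 0 0 0 1" --pt "4.8 0 0 -0.03 0 0 1" --pt "4.8 0 0 -0.06 0 0 1" --pt "4.8 0 0 -0.09 0 0 1" --pt "4.8 0 0 -0.09 0 0 1"

```text
clock: 11.45
position: [0.5256, 0.1868, 0.0985]
tool_rot: [-3.141, -0.0, 1.206]
force: [6.6, -0.3, -5.7]
grip_width: 0.0493
finger_force: 22.3
```

```bash
python3 s.py
```

```text
[0.5256 0.1868 0.0985] [-3.1414 -0.0001  1.2061] [ 6.5785 -0.309  -5.7245] [-0.1548 -1.5254 -0.1273] 0.049285329653568424 22.330444391118363 [-0.0689  0.6435 -0.5315  1.8666  0.4593  0.7554 -1.2188]
```

>>> servo_tool --pt "4.8 0 0 0.04 0 0 0" --pt "4.8 0 0 0.08 0 0 0" --pt "4.8 0 0 0.08 0 0 0" --pt "4.8 0 0 0.08 0 0 0"

```text
clock: 11.85
position: [0.5256, 0.1868, 0.0982]
tool_rot: [3.141, -0.0, 1.206]
force: [4.5, -2.6, 2.6]
grip_width: 0.0494
finger_force: 23.0
```

```bash
python3 s.py
```

```text
[0.5256 0.1868 0.0982] [ 3.1414 -0.0001  1.2055] [ 4.5253 -2.602   2.6044] [-0.505  -1.0855 -0.1067] 0.049373052033505435 22.961426952970214 [-0.0695  0.6438 -0.5309  1.867   0.4599  0.7545 -1.2201]
```

>>> servo_tool --pt "4.8 0 0 0 0 0 -0.5" --pt "4.8 0 0 0 0 0 -1" --pt "4.8 0 0 0 0 0 -1" --pt "4.8 0 0 0 0 0 -1"

```text
clock: 12.25
position: [0.5257, 0.1869, 0.0982]
tool_rot: [3.141, -0.0, 1.223]
force: [5.5, -2.6, 2.1]
grip_width: 0.0494
finger_force: 23.1
```

```bash
python3 s.py
```

```text
[0.5257 0.1869 0.0982] [ 3.1414 -0.0003  1.2226] [ 5.5275 -2.5539  2.0522] [-0.4251 -1.1942 -0.3137] 0.04935074580402256 23.147076366003603 [-0.0665  0.6448 -0.5353  1.8667  0.4634  0.7558 -1.2059]
```

>>> servo_tool --pt "4.8 0 0.03 0 0 0 0.5" --pt "4.8 0 0.05 0 0 0 1" --pt "4.8 0 0.05 0 0 0 1.5" --pt "4.8 0 0.05 0 0 0 1.5" --pt "4.8 0 0.05 0 0 0 1.5"

```text
clock: 12.75
position: [0.5257, 0.1867, 0.0982]
tool_rot: [-3.141, 0.0, 1.197]
force: [0.2, -1.0, 4.9]
grip_width: 0.0494
finger_force: 23.0
```

```bash
python3 s.py
```

```text
[0.5257 0.1867 0.0982] [-3.1412  0.0003  1.1966] [ 0.1625 -0.9981  4.8717] [-0.2898 -0.181  -0.1006] 0.049401379391738776 22.967466575209983 [-0.0708  0.6438 -0.5288  1.8664  0.4577  0.7547 -1.2268]
```

>>> servo_tool --pt "4.8 0 0 -0.03 0 0 0" --pt "4.8 0 0 -0.06 0 0 0" --pt "4.8 0 0 -0.09 0 0 0" --pt "4.8 0 0 -0.09 0 0 0"

```text
clock: 13.15
position: [0.5256, 0.1867, 0.0988]
tool_rot: [-3.141, 0.0, 1.197]
force: [1.0, 1.2, -6.8]
grip_width: 0.0491
finger_force: 22.2
```

```bash
python3 s.py
```

```text
[0.5256 0.1867 0.0988] [-3.1409  0.0002  1.1965] [ 1.0406  1.2122 -6.844 ] [ 0.1935 -0.425  -0.1021] 0.049133816132821646 22.177933434722945 [-0.0701  0.6429 -0.5295  1.866   0.4567  0.7561 -1.226 ]
```

Still caught at -6.8 N, so I'll lower again and test the stop more carefully, staying under 0.5 N m.

>>> servo_tool --pt "4.8 0 0 0.03 0 0 0" --pt "4.8 0 0 0.06 0 0 -0.5" --pt "4.8 0 0 0.06 0 0 -1" --pt "4.8 0 0 0.06 0 0 -1.5" --pt "4.8 0 0 0.06 0 0 -1.5"

```text
clock: 13.65
position: [0.5259, 0.1868, 0.0986]
tool_rot: [-3.141, -0.0, 1.223]
force: [-1.4, 1.0, 1.7]
grip_width: 0.0494
finger_force: 23.3
```

```bash
python3 s.py
```

```text
[0.5259 0.1868 0.0986] [-3.1415 -0.0002  1.223 ] [-1.4133  1.024   1.6671] [ 0.3797  0.4339 -0.275 ] 0.04940174680943981 23.312107944802847 [-0.0658  0.6447 -0.5359  1.8657  0.4628  0.7572 -1.2047]
```

>>> servo_tool --pt "4.8 0 0 0 0 0 -0.4" --pt "4.8 0 0 0 0 0 -0.7" --pt "4.8 0 0 0 0 0 -0.7" --pt "4.8 0 0 0 0 0 -0.7"

```text
clock: 14.05
position: [0.5259, 0.1868, 0.0985]
tool_rot: [-3.141, -0.0, 1.235]
force: [-2.6, 2.8, 2.6]
grip_width: 0.0492
finger_force: 23.6
```

```bash
python3 s.py; python3 - <<'E'
from h import *
f=bot.grab_frame("side"); y0,x0=130,240
c=cv2.resize(f["frame"][y0:y0+75,x0:x0+75],None,fx=8,fy=8,interpolation=cv2.INTER_CUBIC); cv2.imwrite("pics/turn.png",np.clip(c*1.7,0,255).astype(np.uint8))
E
```

```text
[0.5259 0.1868 0.0985] [-3.1414 -0.0001  1.2347] [-2.645   2.8495  2.6055] [ 0.4681  0.5358 -0.3567] 0.049188107498538004 23.57066918135388 [-0.0639  0.6454 -0.5388  1.8656  0.4653  0.758  -1.195 ]
```

View pics/turn.png

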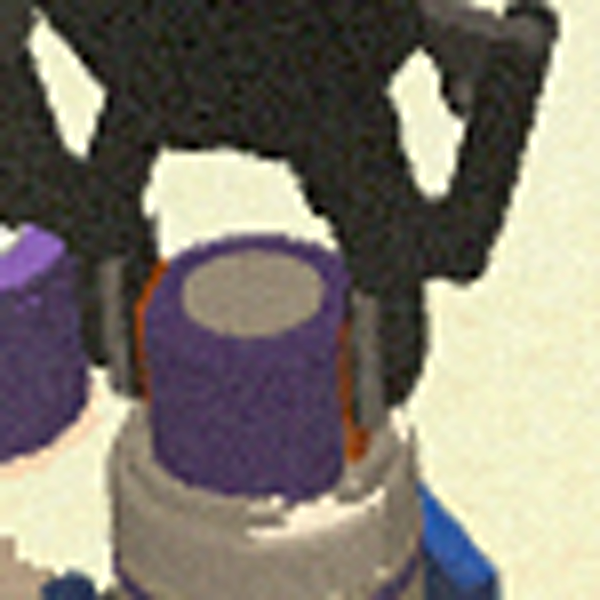

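The picture shows the cap turned with the gripper: both tabs are pressed in (crop 150,330 and 348,390) and it is still seated on the neck. The stop's load is likely what holds it, so I'll back off until the moment is about zero before lifting.

>>> servo_tool --pt "4.8 0 0 0 0 0 1" --pt "4.8 0 0 0 0 0 2" --pt "4.8 0 0 0 0 0 3" --pt "4.8 0 0 0 0 0 3.4" --pt "4.8 0 0 0 0 0 3.4" --pt "4.8 0 0 0 0 0 3.4"

```text
clock: 14.7
position: [0.5256, 0.1865, 0.0984]
tool_rot: [-3.141, 0.001, 1.175]
force: [-4.5, 0.5, 0.3]
grip_width: 0.0491
finger_force: 22.8
```

```bash
python3 s.py
```

```text
[0.5256 0.1865 0.0984] [-3.1412  0.0006  1.1752] [-4.5369  0.4957  0.3092] [0.1908 1.1603 0.0679] 0.049083420232011024 22.750695161812473 [-0.0742  0.6423 -0.5235  1.8666  0.4531  0.7536 -1.2441]
```

>>> servo_tool --pt "4.8 0 -0.03 0 0 0 0" --pt "4.8 0 -0.03 -0.02 0 0 -0.3" --pt "4.8 0 -0.03 -0.04 0 0 -0.5" --pt "4.8 0 -0.03 -0.06 0 0 -0.5" --pt "4.8 0 -0.03 -0.06 0 0 -0.5"

```text
clock: 15.2
position: [0.5257, 0.1867, 0.0989]
tool_rot: [-3.141, 0.0, 1.184]
force: [-1.9, 1.1, -5.8]
grip_width: 0.0493
finger_force: 22.2
```

```bash
python3 s.py
```

```text
[0.5257 0.1867 0.0989] [-3.1414  0.0001  1.1839] [-1.9185  1.0605 -5.7948] [ 0.1307  0.2988 -0.0235] 0.049346099904630895 22.16910450719297 [-0.0724  0.6418 -0.5262  1.8664  0.4543  0.7548 -1.2366]
```

>>> servo_tool --pt "4.8 0 0 -0.02 0 0 0" --pt "4.8 0 0 -0.04 0 0 0" --pt "4.8 0 0 -0.04 0 0 0"

```text
clock: 15.5
position: [0.5257, 0.1868, 0.0995]
tool_rot: [3.142, -0.0, 1.184]
force: [-1.9, 0.4, -5.2]
grip_width: 0.0493
finger_force: 22.0
```

```bash
python3 s.py
```

```text
[0.5257 0.1868 0.0995] [ 3.1416 -0.0001  1.1841] [-1.8572  0.4329 -5.241 ] [ 0.1226  0.2767 -0.0414] 0.04928780843092825 22.040618249739055 [-0.0722  0.641  -0.5268  1.8661  0.4538  0.7556 -1.2362]
```

The force fell while the tool rose, so it was friction and the cap is now coming up.

>>> servo_tool --pt "4.8 0 0 -0.04 0 0 0" --pt "4.8 0 0 -0.08 0 0 0" --pt "4.8 0 0 -0.12 0 0 0" --pt "4.8 0 0 -0.12 0 0 0"

```text
clock: 15.9
position: [0.5257, 0.1869, 0.1008]
tool_rot: [3.141, -0.0, 1.184]
force: [-1.6, 0.1, -3.0]
grip_width: 0.0495
finger_force: 21.9
```

```bash
python3 s.py
```

```text
[0.5257 0.1869 0.1008] [ 3.1415 -0.0002  1.1841] [-1.6333  0.1066 -2.9831] [0.3029 0.4078 0.0414] 0.04951428564981828 21.93894527707016 [-0.0714  0.6391 -0.5279  1.8654  0.4524  0.7579 -1.235 ]
```

>>> servo_tool --pt "4.8 0 0 -0.1 0 0 0" --pt "4.8 0 0 -0.2 0 0 0" --pt "4.8 0 0 -0.3 0 0 0" --pt "4.8 0 0 -0.5 0 0 0" --pt "4.8 0 0 -0.7 0 0 0" --pt "4.8 0 0 -0.9 0 0 0" --pt "4.8 0 0 -0.9 0 0 0"

```text
clock: 16.6
position: [0.5258, 0.1869, 0.1101]
tool_rot: [3.141, -0.0, 1.184]
force: [-2.1, 1.4, 0.8]
grip_width: 0.0492
finger_force: 21.8
```

```bash
python3 s.py
```

```text
[0.5258 0.1869 0.1101] [ 3.1413 -0.0003  1.1841] [-2.1064  1.4117  0.7695] [0.2089 0.6119 0.0196] 0.049158398112968994 21.753564371319953 [-0.0654  0.626  -0.5359  1.8602  0.4417  0.7752 -1.2263]
```

>>> servo_tool --pt "4.8 0 0 -0.5 0 0 0" --pt "4.8 0 0 -1 0 0 0" --pt "4.8 0 0 -2 0 0 0" --pt "4.8 0 0 -3 0 0 0" --pt "4.8 0 0 -4 0 0 0" --pt "4.8 0 0 -5 0 0 0" --pt "4.8 0 0 -6.5 0 0 0" --pt "4.8 0 0 -8 0 0 0" --pt "4.8 0 0 -8 0 0 0" --pt "4.8 0 0 -8 0 0 0"

```text
clock: 17.6
position: [0.5258, 0.1867, 0.1901]
tool_rot: [3.141, -0.0, 1.184]
force: [0.0, -0.7, -2.0]
grip_width: 0.0493
finger_force: 21.4
```

```bash
python3 s.py; python3 - <<'E'
from h import *
f=bot.grab_frame("side"); y0,x0=60,210
c=cv2.resize(f["frame"][y0:y0+150,x0:x0+150],None,fx=4,fy=4,interpolation=cv2.INTER_CUBIC); cv2.imwrite("pics/lift.png",np.clip(c*1.7,0,255).astype(np.uint8))
E
```

```text
[0.5258 0.1867 0.1901] [ 3.141  -0.0003  1.1839] [ 0.0393 -0.7481 -2.0234] [ 0.0062 -0.0123  0.0271] 0.04929081593484343 21.42435063578887 [-0.02    0.52   -0.5925  1.7995  0.3541  0.929  -1.1532]
```

View pics/lift.png

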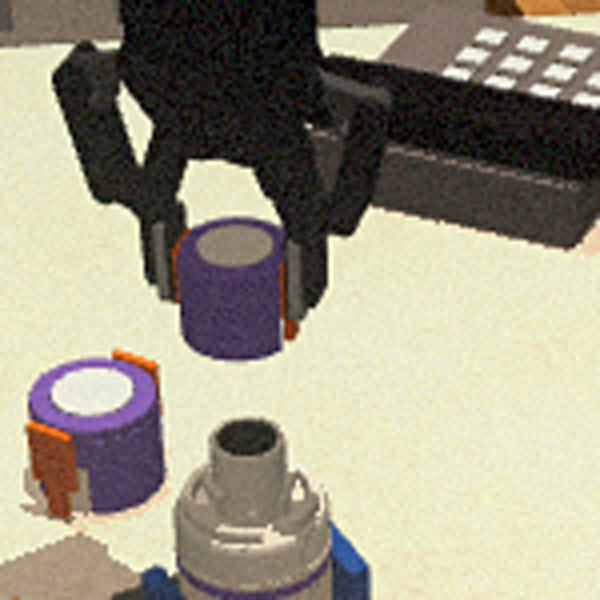

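The cap hangs upright in the grip (crop 232,290), clear of the bare neck (245,440). I'll carry it to the tray.

>>> servo_tool --pt "4.8 -1 0.4 0 0 0 0" --pt "4.8 -3 1.3 0 0 0 0" --pt "4.8 -5.5 2.3 0 0 0 0" --pt "4.8 -8 3.4 0 0 0 0" --pt "4.8 -10.5 4.5 0 0 0 0" --pt "4.8 -13 5.5 0 0 0 0" --pt "4.8 -15 6.4 0 0 0 0" --pt "4.8 -17 7.2 0 0 0 0" --pt "4.8 -18 7.6 0 0 0 0" --pt "4.8 -18 7.6 0 0 0 0"

```text
clock: 18.65
position: [0.5279, -0.0103, 0.1893]
tool_rot: [-3.141, 0.001, 1.182]
force: [-0.1, 1.1, -0.7]
grip_width: 0.0491
finger_force: 21.4
```

>>> servo_tool --pt "4.8 -1 0.4 0 0 0 0" --pt "4.8 -3 1.3 0 0 0 0" --pt "4.8 -5.5 2.3 0 0 0 0" --pt "4.8 -8 3.4 0 0 0 0" --pt "4.8 -10.5 4.5 0 0 0 0" --pt "4.8 -13 5.5 0 0 0 0" --pt "4.8 -15 6.4 0 0 0 0" --pt "4.8 -17 7.2 0 0 0 0" --pt "4.8 -18 7.6 0 0 0 0" --pt "4.8 -18 7.6 0 0 0 0"

```text
clock: 19.65
position: [0.5306, -0.2047, 0.1895]
tool_rot: [-3.141, 0.0, 1.183]
force: [-0.4, 1.3, -1.3]
grip_width: 0.0495
finger_force: 21.4
```

>>> servo_tool --pt "4.8 0 0 0 0 0 0" --pt "4.8 0 0 2 0 0 0" --pt "4.8 0 0 4 0 0 0" --pt "4.8 0 0 6 0 0 0" --pt "4.8 0 0 8 0 0 0" --pt "4.8 0 0 10 0 0 0" --pt "4.8 0 0 12 0 0 0" --pt "4.8 0 0 13.5 0 0 0" --pt "4.8 0 0 14 0 0 0" --pt "4.8 0 0 14 0 0 0"

```text
clock: 20.65
position: [0.5307, -0.2033, 0.0495]
tool_rot: [-3.141, -0.0, 1.185]
force: [-0.2, 0.5, -0.7]
grip_width: 0.0498
finger_force: 21.4
```

```bash
python3 s.py; python3 - <<'E'
from h import *
f=bot.grab_frame("side"); y0,x0=300,200
c=cv2.resize(f["frame"][y0:y0+180,x0:x0+240],None,fx=3,fy=3,interpolation=cv2.INTER_CUBIC); cv2.imwrite("pics/tray.png",np.clip(c*1.7,0,255).astype(np.uint8))
E
```

```text
[ 0.5307 -0.2033  0.0495] [-3.1409 -0.0002  1.1849] [-0.1865  0.4516 -0.7388] [ 0.005  -0.011  -0.0105] 0.049832663098874234 21.385446571803186 [ 0.57    0.7192 -0.4374  1.8606  0.4684  0.6656 -0.533 ]
```

View pics/tray.png

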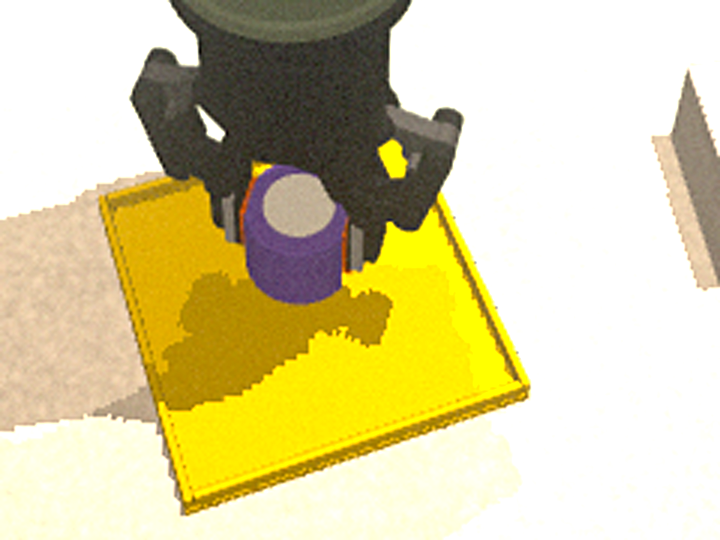

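The cap is upright above the tray's centre (crop 295,235). I'll lower it slowly until it touches.

>>> servo_tool --pt "4.8 0 0 1 0 0 0" --pt "4.8 0 0 2 0 0 0" --pt "4.8 0 0 2.6 0 0 0" --pt "4.8 0 0 3 0 0 0" --pt "4.8 0 0 3.2 0 0 0" --pt "4.8 0 0 3.2 0 0 0" --pt "4.8 0 0 3.2 0 0 0"

```text
clock: 21.4
position: [0.5308, -0.2039, 0.0179]
tool_rot: [3.141, -0.0, 1.184]
force: [0.3, 0.3, 0.5]
grip_width: 0.0494
finger_force: 21.4
```

>>> servo_tool --pt "4.8 0 0 0.05 0 0 0" --pt "4.8 0 0 0.1 0 0 0" --pt "4.8 0 0 0.1 0 0 0"

```text
clock: 21.7
position: [0.5307, -0.204, 0.0168]
tool_rot: [3.141, -0.0, 1.184]
force: [-0.2, -0.1, -0.6]
grip_width: 0.0495
finger_force: 21.4
```

>>> servo_tool --pt "4.8 0 0 0.04 0 0 0" --pt "4.8 0 0 0.08 0 0 0" --pt "4.8 0 0 0.08 0 0 0"

```text
clock: 22.0
position: [0.5307, -0.2039, 0.0158]
tool_rot: [-3.142, -0.0, 1.184]
force: [-0.3, -0.2, -1.7]
grip_width: 0.0489
finger_force: 21.4
```

>>> servo_tool --pt "4.8 0 0 0.03 0 0 0" --pt "4.8 0 0 0.06 0 0 0" --pt "4.8 0 0 0.06 0 0 0"

```text
clock: 22.3
position: [0.5307, -0.2039, 0.0153]
tool_rot: [-3.142, -0.0, 1.184]
force: [-0.1, 0.6, -1.2]
grip_width: 0.0496
finger_force: 21.4
```

>>> servo_tool --pt "4.8 0 0 0.03 0 0 0" --pt "4.8 0 0 0.06 0 0 0" --pt "4.8 0 0 0.06 0 0 0"

```text
clock: 22.6
position: [0.5307, -0.204, 0.0152]
tool_rot: [3.141, 0.0, 1.184]
force: [-4.7, 2.0, 10.9]
grip_width: 0.0492
finger_force: 22.3
```

It is down (11 N). I'll ease off 0.4 mm and open gently.

>>> servo_tool --pt "4.8 0 0 -0.04 0 0 0" --pt "5.2 0 0 -0.04 0 0 0" --pt "5.5 0 0 -0.04 0 0 0" --pt "5.8 0 0 -0.04 0 0 0" --pt "6.1 0 0 -0.04 0 0 0" --pt "6.5 0 0 -0.04 0 0 0" --pt "7 0 0 -0.04 0 0 0" --pt "7.8 0 0 -0.04 0 0 0" --pt "8.2 0 0 -0.04 0 0 0" --pt "8.2 0 0 -0.04 0 0 0"

```text
clock: 23.6
position: [0.5307, -0.2039, 0.0151]
tool_rot: [-3.142, -0.0, 1.184]
force: [0.8, 0.3, -0.5]
grip_width: 0.0819
finger_force: 0.0
```

>>> servo_tool --pt "8.2 0 0 -0.5 0 0 0" --pt "8.2 0 0 -1.5 0 0 0" --pt "8.2 0 0 -3 0 0 0" --pt "8.2 0 0 -5 0 0 0" --pt "8.2 0 0 -8 0 0 0" --pt "8.2 0 0 -11 0 0 0" --pt "8.2 0 0 -14 0 0 0" --pt "8.2 0 0 -17 0 0 0" --pt "8.2 0 0 -18 0 0 0" --pt "8.2 0 0 -18 0 0 0"

```text
clock: 24.6
position: [0.5313, -0.2042, 0.1973]
tool_rot: [3.138, 0.0, 1.184]
force: [0.0, -1.1, -0.8]
grip_width: 0.0821
finger_force: 0.0
```

```bash
python3 s.py; python3 - <<'E'
from h import *
f=bot.grab_frame("side"); cv2.imwrite("pics/end.png",np.clip(f["frame"]*1.5,0,255).astype(np.uint8))
print(proj(f,[.531,-.204,.044]))
E
```

```text
[ 0.5313 -0.2042  0.1973] [3.1384 0.0002 1.1839] [ 0.0382 -1.0758 -0.8288] [-0.003   0.0146 -0.0271] 0.0821013414867802 0.0 [ 0.652   0.5171 -0.5438  1.7677  0.3226  0.9432 -0.4119]
[298.97233127 383.09197258]
```

View pics/end.png

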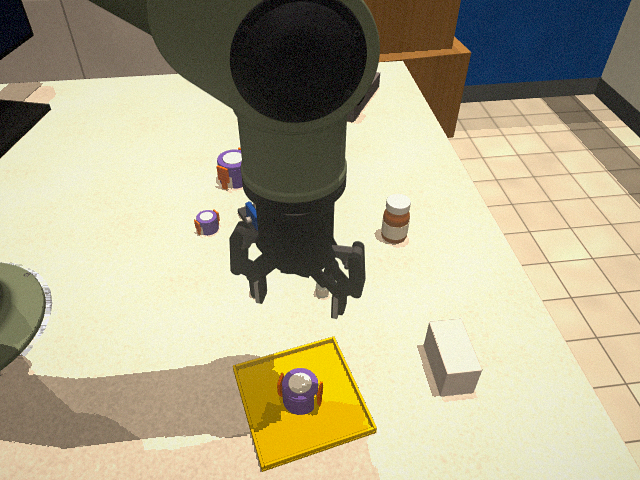

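The cap stands upright near the tray's centre (300,383), right where its predicted position projects. The gripper is clear above it.

```bash
python3 -c "
from workcell import bot
print(bot.job_done())"
```

```text
the job is handed in; nothing more can be done
None
```

The tub is open and the job is handed in (no verdict shown): the cap stands upright and released near the tray's centre after turning about 45° to its stop (at most about 0.36 N m measured there), but two early lifts pulled with about 6–7 N while it was still held on the neck before it came free.

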